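# Shut the round dust chute

## Robot

A 6-joint arm with a two-finger parallel gripper is mounted at the origin on the work surface. World frame = base frame: x ahead of the robot, y to its left, z up, the work surface at z = 0. Lengths are in m, angles in degrees, forces in N, time in s.
With the tool pointing down it reaches from about 0.3 to 0.75 m from the base axis. Payload 8.5 kg.
Tool frame: the origin (TCP) lies between the finger pads; the fingertips stand 14 mm ahead of it and the grasp point (between the pads) lies 5 mm behind it; x points along the fingers, z is the direction in which the jaws open and shut, and the axes are right-handed (so a half turn about x gives the same grasp; the last joint's range is limited). The gripper opens to 85 mm and grips with 20 to 120 N. Pads are 22 mm wide; open, the fingers measure 114 mm over their backs; the gripper's body (76 mm by 85 mm) begins 54 mm behind the grasp point. The pads swing forward as they close: fully open they stand 13 mm farther back than shut.
Start: joints at [-76.163, 21.807, 74.336, -0, 83.858, -12.336], TCP at [0.243, -0.494, 0.206] pointing down, gripper open.
Joint ranges: [-178.18, 178.18], [-50.72, 133.34], [12.68, 142.11], [-81.47, 261.47], [9.98, 163.14], [-165.26, 165.26]. Speed limits (degrees/s): [136.94, 136.94, 180, 180, 180, 180].

## Interface

Orientations are given as a 3x3 rotation matrix whose columns are the frame's x, y, z axes.
In Python, from rig import env gives the robot as it stands.
- The arm moves only by the shell command python3 -m jog 'ROWS' [FORCE]. ROWS is JSON, a list of rows, each a list of 5 numbers: the opening, from -1 (shut) to 1 (fully open), so that 0 is half open, then the shift along the tool's x, y, z in m, then the turn about the tool's x in rad. In form: [[claw, dx, dy, dz, yaw], ...]. A call has 1 to 20 rows; each row is the pose to reach, as a shift and turn from the pose commanded when the call began, along the tool's axes at that moment; what a row does not reach only later rows make up. A row lasts 1/10 s, in which the tool goes at most 50 mm and 8.59 degrees, less where a joint would pass 70% of its speed; a pose out of reach is approached as far as the arm can. A call with a gripper value outside its range is refused whole. The fingers move at their own pace and stop on an object; FORCE is the grip in N (left out, the last holds). Time passes only in rows, so rows that repeat a pose let the fingers close. It gives the time, the measured TCP pose, the force and the opening at its end, in the units of the state.
- env.observe(): the state, without advancing time (a new reading comes with each control period).
- env.get_image(name): name is "scene" or "top" or "wrist"; returns the picture (420x560x3 uint8, red, green, blue); there is no depth.
- env.camera_model(name): a dict with "fx", "fy", "cx", "cy" (pixels), "origin" and "orientation" of the camera in the world. Camera axes: x right, y up, looking along -z (the intrinsics and any distortion apply to the point x, -y, -z); pixel columns grow to the right and rows downward; lengths in m; the calibration is good to about 2 mm. A picture is of the moment at which its call begins: read the wrist's pose just before it. camera_model takes no time and is no camera call; for the wrist camera it gives the pose at the moment of the call.
- env.close_job(): hands the job in, once; it reports no verdict.
The state is a dict: "time_s": time; "q": joint angles; "qvel": joint speeds; "joint_efforts": joint torques, N m; "position": TCP position; "tool_rot": TCP orientation; "ft_force": force on the tool from outside, world axes, zero at the start; "wrist_torque": the same for the moment, N m; "grip_width": finger opening in m.
Only numpy, scipy, OpenCV 4.12 (cv2) and the standard library are available. Lean on these libraries where they do the work, as an engineer would, in place of code of your own. Each camera call takes 0.05 s, during which the arm holds its last target.

## Task

Two steel sweep-in dust chutes sit on the boatbuilder's bench, both with their slide gates pulled out. Shut the one with the round mouth: push its gate by the upright handle all the way in, until the spring catch snaps in behind it, then let go. Leave the square-mouthed chute's gate open as it is.

Things in the scene. Friction and masses are not known exactly. Their poses are not given: they have to be found in the camera images.
- handle_round (a point): Centre of the wooden push handle (upright plate 12 mm thick along x, 56 wide along y, 24 to 76 mm above the bench; this point at 50) on the round chute's gate. +x is level, the way to push it shut; z up. It stands on a crosshead 14 x 100 mm, top at 25 mm. Shut, it is 29 mm short of the 25 mm tall housing, and 95 mm short of the centre of the collar (80 mm across, top at 47 mm).
- gate_round (a joint): How far the round chute's gate is out, in m: 0 = home against a solid stop, 0.09 = fully out; shutting moves the handle this far along its +x. Sliding friction 6 N, plus up to 4 N over the last 45 mm, where it pushes the catch aside; a push of 18 N shuts it. It stays where it is left; once caught it can slip back at most 9 mm.
- catch_round (a joint): Angle, in rad, of the round chute's spring catch, a 60 mm dark steel leaf on the +y side of the handle's path, below 27 mm above the bench. 0 = sprung in (its rest), 0.15 = pushed aside by the passing crosshead. It snaps back to 0 behind the crosshead when the gate is within about 6 mm of home.
- handle_square (a point): Centre of the like handle (12 x 56 mm, 24 to 76 mm above the bench) on the other chute, whose mouth is a square collar 72 mm across; +x is the way it would shut. Both chutes are low steel units, 255 x 150 mm, fixed to the bench. Leave this gate as it is.

How it is judged (in metres and radians):
At the end, for the whole second after the job is handed in: The round-mouthed chute's gate is in to within 12 mm of its stop and at rest, with its catch sprung back in behind it (below 0.06 rad); the square-mouthed chute's gate is within 12 mm of where it was (value of joint gate_round below 0.012 m and value of joint catch_round below 0.06 rad and velocity of joint gate_round below 0.01 m/s and distance of handle_square from where it was at the start of the episode below 0.012 m); the robot touches nothing.
It fails at once if the square-mouthed chute's gate is moved by more than 12 mm (distance of handle_square from where it was at the start of the episode above 0.012 m).
It also fails if it takes over 32 s, if anything falls off the work surface, if the arm or the gripper's body presses on something with over 40 N, if the wrist force passes 120 N, or if a joint passes its speed limit or range.

## Working session

There is one attempt and no reset: what is moved stays moved. The work goes in short steps, Python scripts to look and compute and a shell command to move; the robot and the scene stay as the last step left them, time stands still between calls to the robot, and variables do not carry over. Pictures are saved under pics/ and viewed, and the job is handed in when it is done.

```bash
mkdir -p pics; ls; python3 - <<'E'
from rig import env
import cv2
s=env.observe()
print(s['time_s'],s['position'],s['tool_rot'],s['ft_force'],s['grip_width'])
for n in ['scene','top','wrist']:
    m=env.camera_model(n); print(n,m)
    cv2.imwrite(f'pics/{n}0.png',env.get_image(n)[:,:,::-1])
E
```

```text
pics
0.0 [ 0.2425039  -0.49327925  0.20490083] [[-3.59468195e-04  8.97475515e-01  4.41064135e-01]
 [ 1.44220965e-03  4.41064171e-01 -8.97474410e-01]
 [-9.99998895e-01  3.13493448e-04 -1.45289639e-03]] [ 0.13472357 -0.45908108 -0.23271723] 0.08533997019562221
scene {'fx': 444.32715819038697, 'fy': 444.32715819038697, 'cx': 276.41893022066745, 'cy': 212.91345439716554, 'origin': array([0.86882296, 0.21970929, 0.7228655 ]), 'orientation': array([[-0.54693404, -0.71477329,  0.43584665],
       [ 0.83716509, -0.46958325,  0.28043928],
       [ 0.00421578,  0.51825738,  0.85521431]])}
top {'fx': 380.2728270557568, 'fy': 380.2728270557568, 'cx': 283.7299265176242, 'cy': 208.5231735735562, 'origin': array([0.45690721, 0.03693735, 0.82169244]), 'orientation': array([[-0.02171991,  0.99467527, -0.10074398],
       [-0.9989061 , -0.01741696,  0.04339648],
       [ 0.04141075,  0.10157634,  0.99396549]])}
wrist {'fx': 317.95876973652133, 'fy': 317.95876973652133, 'cx': 283.6973899269854, 'cy': 209.5157747157268, 'origin': array([ 0.31296406, -0.45990414,  0.37304665]), 'orientation': array([[ 0.43990826,  0.85492982,  0.2749104 ],
       [-0.89804012,  0.41952453,  0.1323749 ],
       [-0.00216041, -0.30511338,  0.95231358]])}
```

View pics/top0.png

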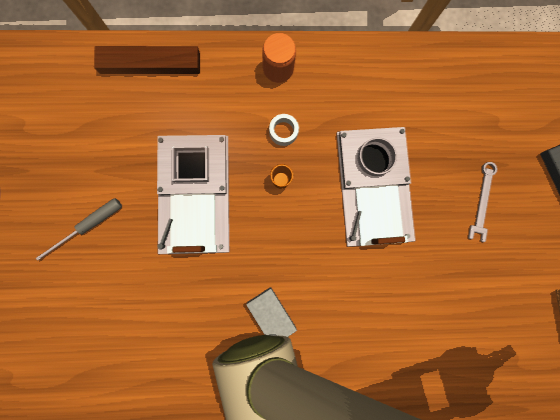

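View pics/scene0.png

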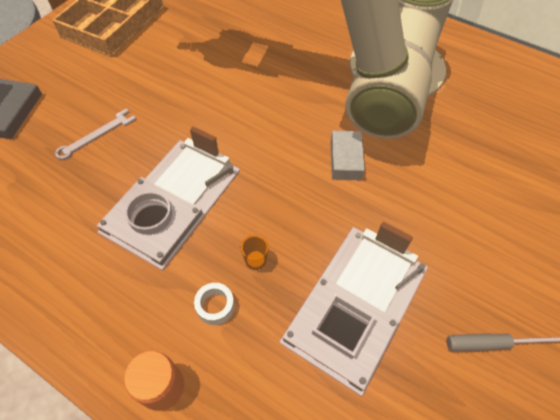

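View pics/wrist0.png

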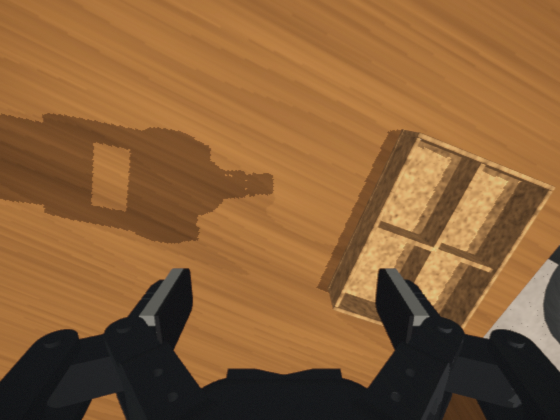

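```bash
python3 - <<'E'
import cv2
a=cv2.imread('pics/top0.png');b=cv2.imread('pics/scene0.png')
A=cv2.resize(a[115:255,325:425],None,fx=4,fy=4,interpolation=cv2.INTER_CUBIC)
B=cv2.resize(b[115:275,90:250],None,fx=3.5,fy=3.5,interpolation=cv2.INTER_CUBIC)
import numpy as np
A=A[:560];B=B[:560,:390]
cv2.imwrite('pics/z1.png',np.hstack([A,B]))
E
```

```text
(no output)
```

View pics/z1.png

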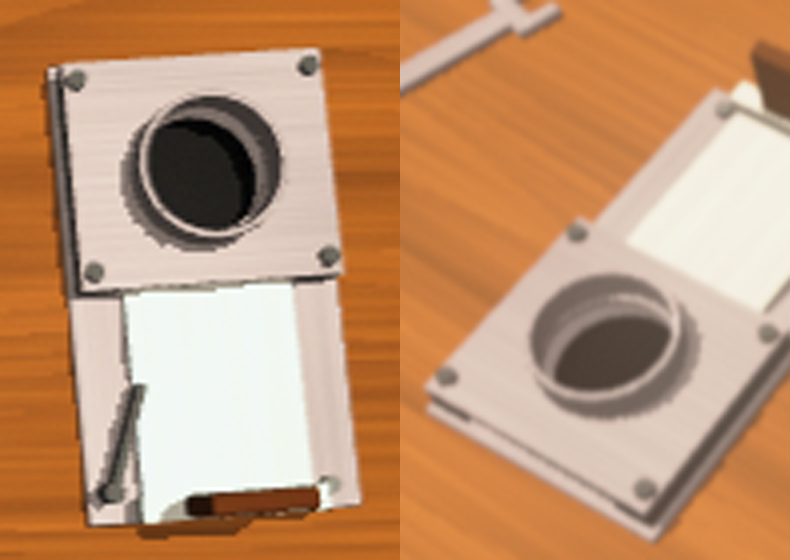

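The round chute is on the right of the top picture: its collar is at about px (378,156) and the handle at about (389,240). The square chute is on the left, with its collar at (190,164).

```bash
cat > h.py <<'E'
import numpy as np
def ray(m,uv,z):
    d=m['orientation']@np.array([(uv[0]-m['cx'])/m['fx'],-(uv[1]-m['cy'])/m['fy'],-1.])
    return m['origin']+d*(z-m['origin'][2])/d[2]
def proj(m,p):
    c=m['orientation'].T@(np.array(p)-m['origin'])
    return m['cx']+m['fx']*c[0]/-c[2], m['cy']-m['fy']*c[1]/-c[2]
E
python3 - <<'E'
from h import *; from rig import env
import cv2
m=env.camera_model('top');sc=env.camera_model('scene')
f=lambda u,v:(325+(u+.5)/4-.5,115+(v+.5)/4-.5)
g=lambda u,v:(90+(u-400+.5)/3.5-.5,115+(v+.5)/3.5-.5)
P=[ray(m,f(*q),.025) for q in [(60,70),(320,50),(342,270),(80,293)]]
for p in P: print(p.round(4))
xs=(P[0]-P[3]+P[1]-P[2]); ys=(P[0]-P[1]+P[3]-P[2])
print('ang x',np.degrees(np.arctan2(xs[1],xs[0])),'ang y-90',np.degrees(np.arctan2(-ys[0],ys[1])))
c1=ray(m,f(211,165),.047); c2=ray(sc,g(606,337),.047); print('collar',c1,c2)
a=np.arctan2(xs[1],xs[0])
a=(a+np.arctan2(-ys[0],ys[1]))/2
ux=np.array([np.cos(a),np.sin(a),0])
uy=np.array([-ux[1],ux[0],0])
c=(c1+c2)/2
h=c-.185*ux;h[2]=.05;print('handle',h,np.degrees(a))
for n,M in (('top',m),('scene',sc)):
    im=cv2.imread(f'pics/{n}0.png');im=cv2.resize(im,None,fx=4,fy=4,interpolation=cv2.INTER_CUBIC)
    for dx in(-.006,.006):
        for dy in (-.028,.028):
            for z in (.024,.076):
                u,v=proj(M,h+dx*ux+dy*uy+np.array([0,0,z-.05]));cv2.circle(im,(int(4*u+1.5),int(4*v+1.5)),3,(0,255,0) if z>.05 else (255,0,0),-1)
    u,v=proj(M,h);u=int(4*u);v=int(4*v)
    cv2.imwrite(f'pics/chk_{n}.png',im[max(0,v-200):v+200,u-200:u+200])
a=cv2.imread('pics/chk_top.png');b=cv2.imread('pics/chk_scene.png');cv2.imwrite('pics/chk.png',np.hstack([a,b]))
E
```

```text
[ 0.7018 -0.1226  0.025 ]
[ 0.7117 -0.266   0.025 ]
[ 0.59   -0.2714  0.025 ]
[ 0.5797 -0.1288  0.025 ]
ang x 2.7310822294692283 ang y-90 4.05481561088798
collar [ 0.64313489 -0.19617712  0.047     ] [ 0.64600605 -0.19458063  0.047     ]
handle [ 0.45989475 -0.20632783  0.05      ] 3.3929489201786036
```

View pics/chk.png

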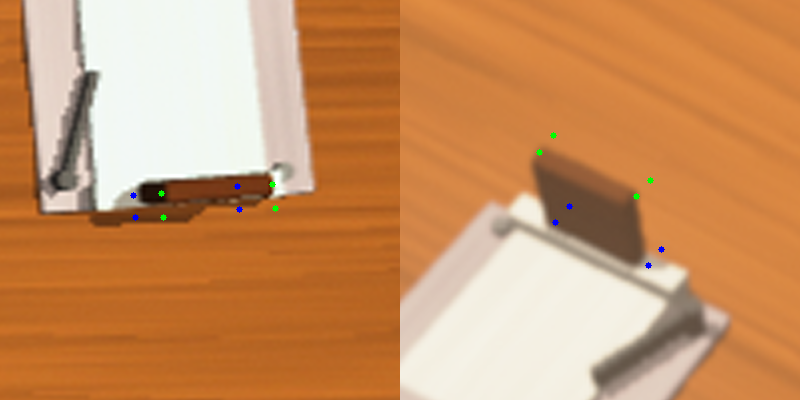

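The projected check boxes show the handle about 6 mm further in than I assumed, so it is at about (0.466, -0.206), yaw 3.4°. First I move behind it with the gripper shut.

```bash
python3 -m jog '[[-1,0,0.03,-0.018,0.05],[-1,0,0.06,-0.036,0.1],[-1,0,0.095,-0.057,0.15],[-1,0,0.13,-0.078,0.2],[-1,0,0.165,-0.1,0.25],[-1,0.01,0.2,-0.12,0.3],[-1,0.02,0.23,-0.14,0.35],[-1,0.04,0.26,-0.16,0.397],[-1,0.05,0.28,-0.17,0.397],[-1,0.05,0.289,-0.175,0.397],[-1,0.05,0.289,-0.175,0.397],[-1,0.05,0.289,-0.175,0.397],[-1,0.05,0.289,-0.175,0.397]]' 60; python3 - <<'E'
from rig import env
import cv2
s=env.observe()
print(s['position'],s['tool_rot'].round(3),s['ft_force'])
for n in ['top','scene']: cv2.imwrite(f'pics/{n}1.png',env.get_image(n)[:,:,::-1])
E
```

```text
time_s: 1.45
position: [0.4245, -0.2102, 0.156]
tool_rot: [[0.001, 0.998, 0.058], [-0.001, 0.058, -0.998], [-1.0, 0.001, 0.001]]
ft_force: [0.6, -0.1, -0.6]
grip_width: -0.0002
[ 0.42453993 -0.21017176  0.15603561] [[ 0.001  0.998  0.058]
 [-0.001  0.058 -0.998]
 [-1.     0.001  0.001]] [ 0.63645406 -0.10257401 -0.56433793]
```

View pics/scene1.png

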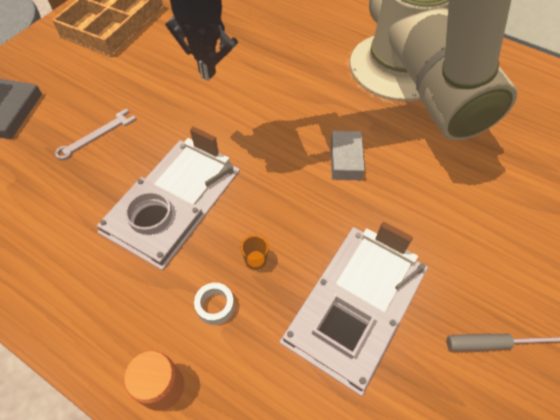

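The shut gripper is behind the round handle (handle at about (204,141), fingertips at (205,72)) and clear of everything. Next I descend.

```bash
python3 -m jog '[[-1,0.03,0,0,0],[-1,0.06,0,0,0],[-1,0.085,0,0,0],[-1,0.096,0,0,0],[-1,0.096,0,0,0],[-1,0.096,0,0,0]]'; python3 -m jog '[[-1,0,0.01,0,0],[-1,0,0.015,0,0],[-1,0,0.02,0,0],[-1,0,0.025,0,0],[-1,0,0.03,0,0],[-1,0,0.035,0,0],[-1,0,0.035,0,0],[-1,0,0.035,0,0]]';python3 - <<'E'
from rig import env
import cv2
for n in ['top','scene']: cv2.imwrite(f'pics/{n}2.png',env.get_image(n)[:,:,::-1])
E
```

```text
time_s: 2.15
position: [0.4249, -0.2096, 0.06]
tool_rot: [[0.0, 0.998, 0.059], [-0.0, 0.059, -0.998], [-1.0, 0.0, 0.0]]
ft_force: [-0.2, -0.3, -0.3]
grip_width: 0.0001
time_s: 2.95
position: [0.4597, -0.2069, 0.0594]
tool_rot: [[-0.0, 0.998, 0.06], [0.0, 0.06, -0.998], [-1.0, -0.0, -0.0]]
ft_force: [-1.0, 0.1, -0.2]
grip_width: 0.0001
```

View pics/scene2.png

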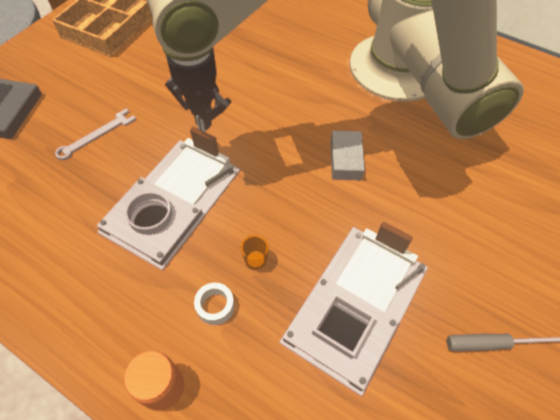

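View pics/top2.png

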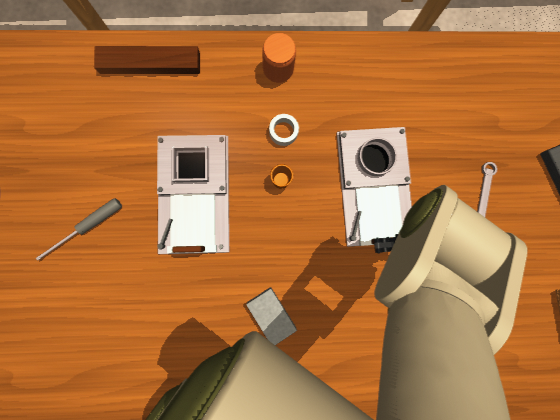

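The fingers are just behind the handle and centred on it, with no contact force yet. I start the push.

```bash
python3 -m jog '[[-1,0,0.004,0,0],[-1,0,0.008,0,0],[-1,0,0.012,0,0],[-1,0,0.016,0,0],[-1,0,0.02,0,0],[-1,0,0.024,0,0],[-1,0,0.028,0,0],[-1,0,0.032,0,0]]';python3 -m jog '[[-1,0,0.004,0,0],[-1,0,0.008,0,0],[-1,0,0.012,0,0],[-1,0,0.016,0,0],[-1,0,0.02,0,0]]'
```

```text
time_s: 3.85
position: [0.492, -0.205, 0.0595]
tool_rot: [[0.0, 0.998, 0.06], [0.0, 0.06, -0.998], [-1.0, 0.0, -0.0]]
ft_force: [-0.1, -0.2, 0.3]
grip_width: 0.0
time_s: 4.35
position: [0.5119, -0.2038, 0.0595]
tool_rot: [[0.0, 0.998, 0.06], [0.0, 0.06, -0.998], [-1.0, 0.0, -0.0]]
ft_force: [-1.0, 0.3, -0.3]
grip_width: 0.0001
```

The force should be at least 6 N by now, so I look.

```bash
python3 - <<'E'
from rig import env
import cv2,numpy as np
o=[env.get_image(n)[:,:,::-1] for n in ['top','scene','wrist']]
A=cv2.resize(o[0][115:265,325:425],(400,600));B=cv2.resize(o[1][60:210,120:220],(400,600))
cv2.imwrite('pics/z3.png',np.hstack([A,B]));cv2.imwrite('pics/w3.png',o[2])
E
```

```text
(no output)
```

View pics/z3.png

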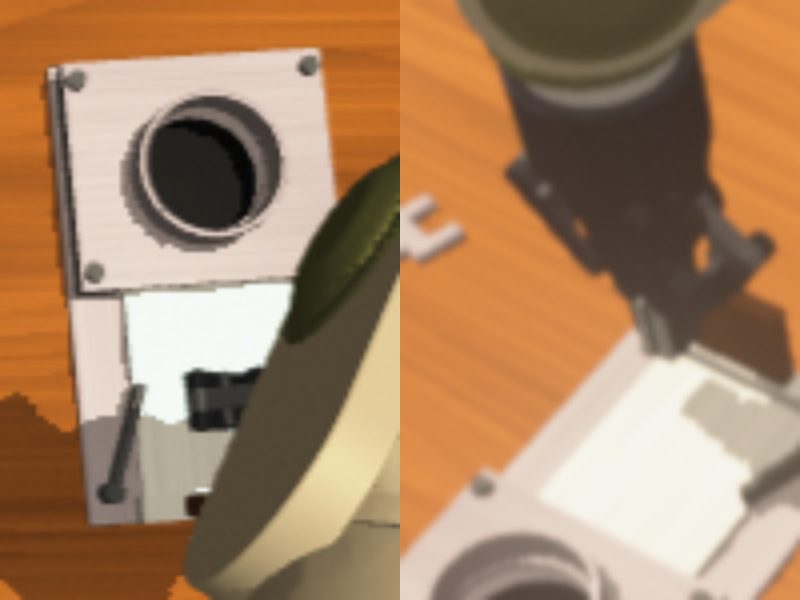

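View pics/w3.png

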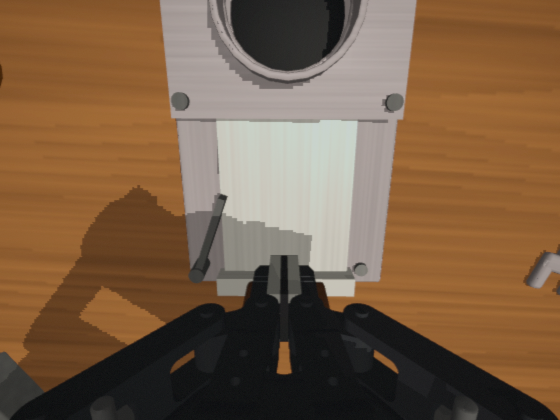

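```bash
python3 - <<'E'
from rig import env
from h import *
import cv2
s=env.observe();p=s['position'];print(p,s['ft_force'],s['joint_efforts'])
tip=p+s['tool_rot'][:,0]*.014
for n in ['top','scene','wrist']:
    m=env.camera_model(n);print(n,proj(m,tip),proj(m,p),'h',proj(m,[.466,-.206,.076]))
o=[env.get_image(n)[:,:,::-1].copy() for n in ['top','scene']]
r=[]
for n,im in zip(['top','scene'],o):
    M=env.camera_model(n)
    im=cv2.resize(im,None,fx=5,fy=5,interpolation=cv2.INTER_CUBIC)
    for q,c in((tip,(0,255,0)),(p,(0,255,255))):
        u,v=proj(M,q);u=int(5*u+2);v=int(5*v+2);cv2.circle(im,(u,v),4,c,-1)
    r.append(im[v-250:v+250,u-200:u+200])
cv2.imwrite('pics/z4.png',np.hstack(r))
E
```

```text
[ 0.51178249 -0.20380828  0.05944128] [ 0.07184987 -0.53885935 -0.74297249] [ 1.22015364e-01 -4.76818371e+01 -1.84778506e+01  1.21224165e-02
 -1.79815976e-03  2.08364055e-02]
top (np.float64(383.7519591712896), np.float64(218.2156221467756)) (np.float64(385.83617379327336), np.float64(217.690763002791)) h (np.float64(390.6368239149176), np.float64(240.08534193383406))
scene (np.float64(192.03657583680538), np.float64(159.30672319887674)) (np.float64(190.86726245089233), np.float64(154.71438236186577)) h (np.float64(203.70663108809086), np.float64(132.9760377309526))
wrist (np.float64(282.64790151327384), np.float64(240.02462962019072)) (np.float64(282.5488871072487), np.float64(249.63304767012755)) h (np.float64(281.63944364290995), np.float64(334.9961678037889))
```

View pics/z4.png

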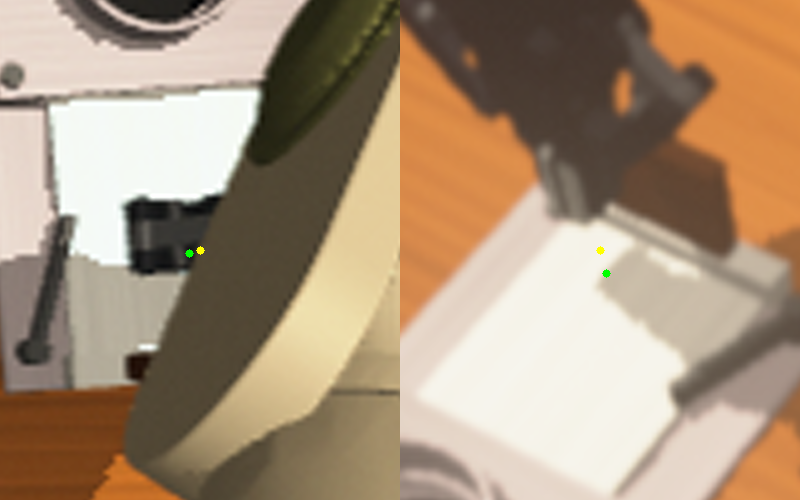

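The fingertips in the pictures are not where the state puts them. They look higher, as if they passed over the handle. I check which one is off.

```bash
python3 - <<'E'
from rig import env
from h import *
import cv2
s=env.observe();p=s['position'];R=s['tool_rot']
m=env.camera_model('wrist');sc=env.camera_model('scene');t=env.camera_model('top')
print('cross front/back edge',proj(m,[.473,-.206,.025]),proj(m,[.459,-.206,.025]))
print('collar',proj(m,[.6445,-.195,.047]))
for d in (.014,0,-.014,-.02,-.03): print(d,proj(m,p+R[:,0]*d),proj(sc,p+R[:,0]*d),proj(t,p+R[:,0]*d))
o=env.get_image('wrist')[:,:,::-1]
cv2.imwrite('pics/w5.png',cv2.resize(o[200:350,190:390],None,fx=4,fy=4,interpolation=cv2.INTER_CUBIC))
E
```

```text
cross front/back edge (np.float64(282.7338107240847), np.float64(278.2325486254557)) (np.float64(281.63351751013533), np.float64(295.1389608152455))
collar (np.float64(280.2785337816122), np.float64(-10.864766737690758))
0.014 (np.float64(282.6570193322305), np.float64(240.06448586675864)) (np.float64(192.12377350419484), np.float64(159.19453211010736)) (np.float64(383.7672532661562), np.float64(218.35056663690546))
0 (np.float64(282.5584801840859), np.float64(249.67634463528773)) (np.float64(190.9546334440204), np.float64(154.6015832240524)) (np.float64(385.8524265574329), np.float64(217.8270123997551))
-0.014 (np.float64(282.4445451937705), np.float64(260.7899685738504)) (np.float64(189.75175571488722), np.float64(149.87609642030853)) (np.float64(388.01399254693877), np.float64(217.28427715687604))
-0.02 (np.float64(282.39007776794284), np.float64(266.10291489415545)) (np.float64(189.22554468597568), np.float64(147.80888442287818)) (np.float64(388.9648120683854), np.float64(217.04554132072215))
-0.03 (np.float64(282.29039938977695), np.float64(275.82589820837313)) (np.float64(188.33382214419748), np.float64(144.30576602462625)) (np.float64(390.5833962273631), np.float64(216.6391402805005))
```

View pics/w5.png

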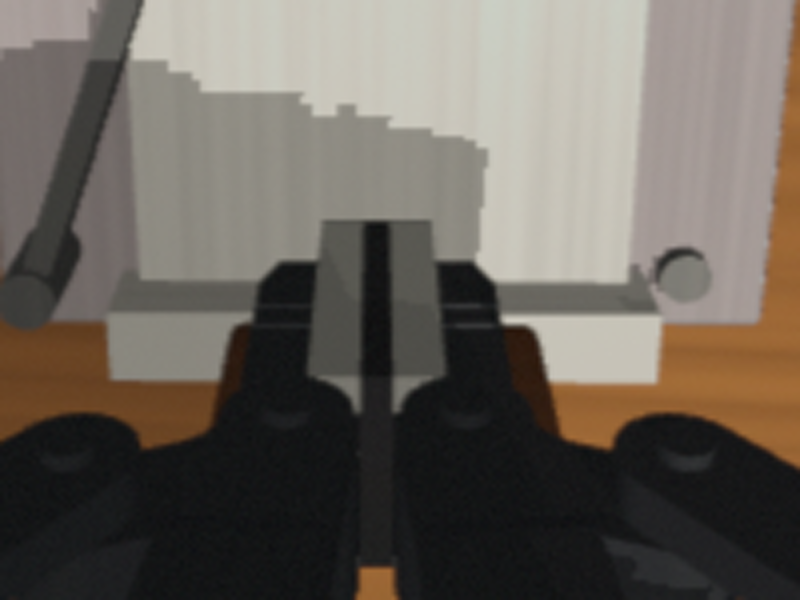

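```bash
python3 - <<'E'
from rig import env
from h import *
s=env.observe();p=s['position'];R=s['tool_rot']
def tri(obs):
    A=np.zeros((3,3));b=np.zeros(3)
    for n,uv in obs:
        m=env.camera_model(n);d=ray(m,uv,0)-m['origin'];d/=np.linalg.norm(d);Q=np.eye(3)-np.outer(d,d);A+=Q;b+=Q@m['origin']
    x=np.linalg.solve(A,b)
    return x,[(n,proj(env.camera_model(n),x),uv) for n,uv in obs]
x,c=tri([('wrist',(284.3,255)),('scene',(185,148.2))]);print(x,'tool',R.T@(x-p));print(c)
E
```

```text
[ 0.52146646 -0.20418243  0.0877428 ] tool [-0.02822605  0.00995408  0.0009296 ]
[('wrist', (np.float64(284.1971881586333), np.float64(255.7385496671376)), (284.3, 255)), ('scene', (np.float64(184.88974260175303), np.float64(148.36128925053836)), (185, 148.2))]
```

Two-view triangulation puts the real fingertips about 28 mm *behind* the reported TCP (42 mm short of the stated geometry). That gives a tip height of about 0.088, so they passed over the 76 mm handle without touching it. I lift, go back, come down lower and check again before pushing.

```bash
python3 -m jog '[[-1,-0.02,0,0,0],[-1,-0.02,-0.03,0,0],[-1,-0.02,-0.06,0,0],[-1,-0.02,-0.09,0,0],[-1,-0.02,-0.1,0,0],[-1,-0.02,-0.1,0,0],[-1,0,-0.1,0,0],[-1,0.015,-0.1,0,0],[-1,0.03,-0.1,0,0],[-1,0.038,-0.1,0,0],[-1,0.038,-0.1,0,0],[-1,0.038,-0.1,0,0]]'
python3 - <<'E'
from rig import env
from h import *
import cv2
s=env.observe();p=s['position'];tip=p-.028*s['tool_rot'][:,0]+.01*s['tool_rot'][:,1]
o=[]
for n in ['top','scene']:
    im=cv2.resize(env.get_image(n)[:,:,::-1],None,fx=4,fy=4,interpolation=cv2.INTER_CUBIC)
    u,v=proj(env.camera_model(n),tip);u=int(4*u+1.5);v=int(4*v+1.5);cv2.circle(im,(u,v),3,(0,255,0),-1);o.append(im[v-250:v+250,u-200:u+200])
cv2.imwrite('pics/z6.png',np.hstack(o))
E
```

```text
time_s: 5.85
position: [0.4124, -0.21, 0.0218]
tool_rot: [[0.001, 0.998, 0.06], [-0.0, 0.06, -0.998], [-1.0, 0.001, 0.0]]
ft_force: [-0.0, -0.5, -0.5]
grip_width: -0.0
```

View pics/z6.png

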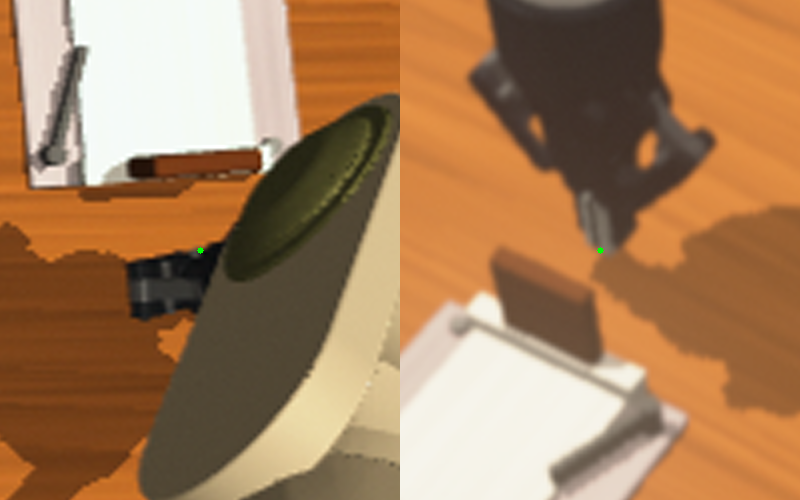

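The corrected tip prediction (px (600,250) in the scene crop) matches the picture. The tip is now about 50 mm high and behind the handle, which hasn't moved. I push.

```bash
python3 -m jog '[[-1,0.004,0.01,0,0],[-1,0.004,0.02,0,0],[-1,0.004,0.03,0,0],[-1,0.004,0.035,0,0],[-1,0.004,0.04,0,0],[-1,0.004,0.044,0,0],[-1,0.004,0.048,0,0],[-1,0.004,0.052,0,0],[-1,0.004,0.056,0,0],[-1,0.004,0.06,0,0]]'; python3 -m jog '[[-1,0,0.004,0,0],[-1,0,0.008,0,0],[-1,0,0.012,0,0],[-1,0,0.016,0,0],[-1,0,0.02,0,0],[-1,0,0.024,0,0],[-1,0,0.028,0,0],[-1,0,0.032,0,0]]'
```

```text
time_s: 6.95
position: [0.471, -0.2063, 0.0176]
tool_rot: [[-0.002, 0.998, 0.06], [0.0, 0.06, -0.998], [-1.0, -0.002, -0.0]]
ft_force: [-7.1, -1.8, 2.3]
grip_width: 0.0003
time_s: 7.75
position: [0.5021, -0.2046, 0.0175]
tool_rot: [[-0.004, 0.998, 0.06], [-0.0, 0.06, -0.998], [-1.0, -0.004, -0.0]]
ft_force: [-9.8, -3.3, 4.6]
grip_width: 0.0001
```

Now there is a 7–10 N push force, so the gate is moving. I carry on with smaller steps.

```bash
python3 -m jog '[[-1,0,0.003,0,0],[-1,0,0.006,0,0],[-1,0,0.009,0,0],[-1,0,0.012,0,0],[-1,0,0.015,0,0],[-1,0,0.018,0,0],[-1,0,0.021,0,0],[-1,0,0.024,0,0]]'; python3 - <<'E'
from rig import env
import cv2,numpy as np
o=[env.get_image(n)[:,:,::-1] for n in ['top','scene','wrist']]
A=cv2.resize(o[0][115:265,325:425],(400,600));B=cv2.resize(o[1][100:250,120:220],(400,600))
cv2.imwrite('pics/z7.png',np.hstack([A,B]));cv2.imwrite('pics/w7.png',o[2])
E
```

```text
time_s: 8.55
position: [0.5267, -0.2033, 0.0176]
tool_rot: [[-0.002, 0.998, 0.06], [-0.0, 0.06, -0.998], [-1.0, -0.003, 0.0]]
ft_force: [-5.8, -2.8, 3.6]
grip_width: 0.0002
```

View pics/z7.png

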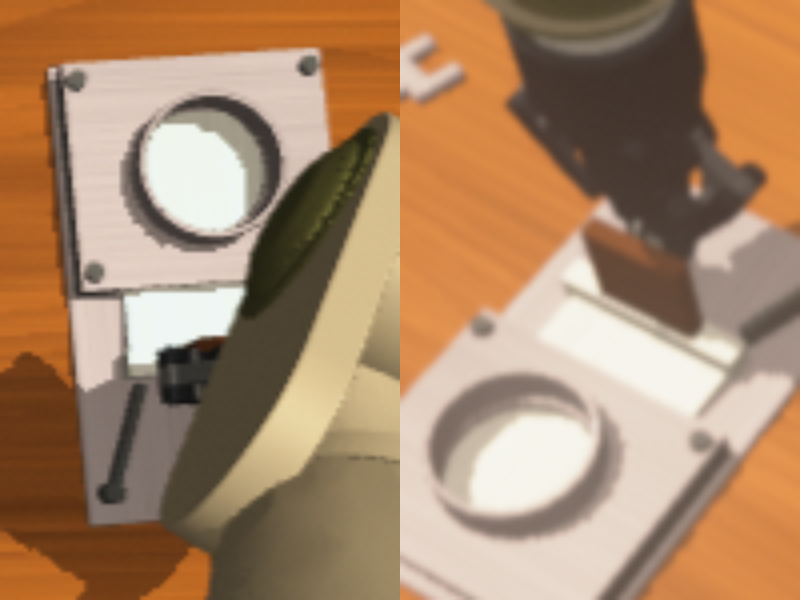

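View pics/w7.png

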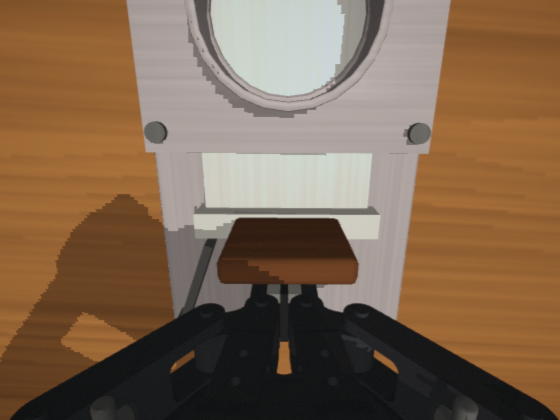

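The handle is nearly home: the mouth is covered, and the catch's tip at about (212,240) in the wrist view is still at the crosshead's corner. I push on to the stop.

```bash
python3 -m jog '[[-1,0,0.002,0,0],[-1,0,0.004,0,0],[-1,0,0.006,0,0],[-1,0,0.006,0,0]]'; python3 -m jog '[[-1,0,0.001,0,0],[-1,0,0.002,0,0],[-1,0,0.003,0,0],[-1,0,0.003,0,0]]'
```

```text
time_s: 9.1
position: [0.5318, -0.2028, 0.0175]
tool_rot: [[-0.004, 0.998, 0.06], [-0.0, 0.06, -0.998], [-1.0, -0.004, -0.0]]
ft_force: [-11.7, -4.2, 5.5]
grip_width: -0.0
time_s: 9.5
position: [0.5317, -0.2027, 0.0175]
tool_rot: [[-0.011, 0.998, 0.06], [0.001, 0.06, -0.998], [-1.0, -0.011, -0.001]]
ft_force: [-27.7, -6.4, 13.0]
grip_width: -0.0003
```

The force has risen to 28 N with no further travel, so the gate is on its stop. I back off and lift away.

```bash
python3 -m jog '[[-1,0,-0.005,0,0],[-1,0,-0.015,0,0],[-1,0,-0.03,0,0],[-1,0,-0.05,0,0],[-1,-0.03,-0.06,0,0],[-1,-0.07,-0.07,0,0],[-1,-0.11,-0.09,0.02,0],[-1,-0.13,-0.12,0.06,0],[-1,-0.13,-0.15,0.1,0],[-1,-0.13,-0.18,0.14,0],[-1,-0.13,-0.2,0.18,0],[-1,-0.13,-0.2,0.2,0],[-1,-0.13,-0.2,0.2,0],[-1,-0.13,-0.2,0.2,0]]'; python3 - <<'E'
from rig import env
from h import *
import cv2
o=[env.get_image(n)[:,:,::-1] for n in ['top','scene']]
A=cv2.resize(o[0][115:265,325:425],(400,600),interpolation=cv2.INTER_CUBIC);B=cv2.resize(o[1][100:250,120:220],(400,600),interpolation=cv2.INTER_CUBIC)
cv2.imwrite('pics/z8.png',np.hstack([A,B]));cv2.imwrite('pics/t8.png',o[0])
a=cv2.imread('pics/top0.png')[125:260,150:235].astype(int);print('square diff',abs(a-o[0][125:260,150:235]).max(2).mean(),(abs(a-o[0][125:260,150:235]).max(2)>30).sum())
print(env.observe()['qvel'].round(3))
E
```

```text
time_s: 10.9
position: [0.3489, -0.4132, 0.1472]
tool_rot: [[-0.0, 0.998, 0.06], [0.001, 0.06, -0.998], [-1.0, 0.0, -0.001]]
ft_force: [0.3, -0.4, 0.7]
grip_width: 0.0001
square diff 1.8033986928104575 0
[ 0.371 -0.282 -0.247 -0.034 -0.017 -0.059]
```

View pics/z8.png

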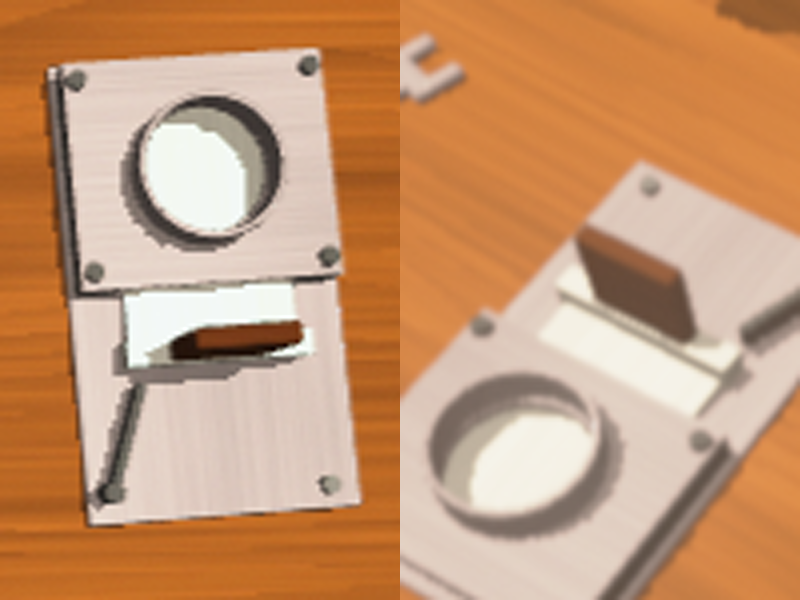

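View pics/t8.png

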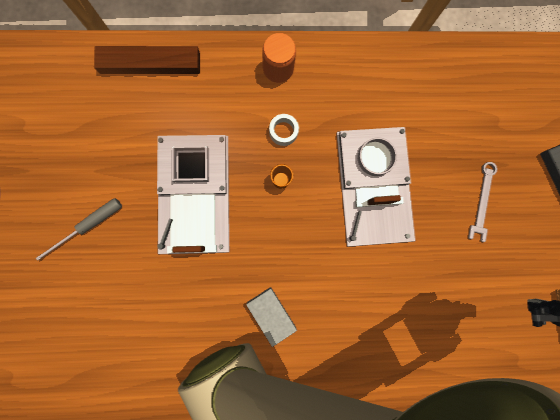

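The crosshead is clear of the catch, and the catch (about (138,387) to (108,495) in the crop) looks the same as at the start. I check both numerically.

```bash
python3 - <<'E'
from rig import env
from h import *
import cv2
m=env.camera_model('top')
f=lambda u,v:(325+(u+.5)/4-.5,115+(v+.5)/4-.5)
c=ray(m,f(211,165),.047)
ux=np.array([np.cos(.0592),np.sin(.0592),0])
for q in [(303,321),(200,329),(300,343),(195,352)]: print('handle px to collar',q,(c-ray(m,f(*q),.076))@ux)
t=env.get_image('top')[:,:,::-1]
a=cv2.imread('pics/top0.png').astype(int)
R=(slice(213,240),slice(347,363))
d=abs(a[R]-t[R]).max(2);print('catch diff px>40',(d>40).sum(),'of',d.size)
print((d>40).astype(int))
s=env.observe();print(s['time_s'],abs(s['qvel']).max(),s['ft_force'])
E
```

```text
handle px to collar (303, 321) 0.08910466266995856
handle px to collar (200, 329) 0.08919454141994085
handle px to collar (300, 343) 0.10004022353484876
handle px to collar (195, 352) 0.1005159455061975
catch diff px>40 92 of 432
[[0 0 0 0 0 0 0 0 0 0 0 0 0 0 1 1]
 [0 0 0 0 0 0 0 0 0 0 0 0 0 0 1 1]
 [0 0 0 0 0 0 0 0 0 0 0 0 0 0 1 1]
 [0 0 0 0 0 0 0 0 0 0 0 0 0 1 1 1]
 [0 0 0 0 0 0 0 0 0 0 0 0 0 1 1 1]
 [0 0 0 0 0 0 0 0 0 0 0 0 0 1 1 1]
 [0 0 0 0 0 0 0 0 0 0 0 0 0 1 1 1]
 [0 0 0 0 0 0 0 0 0 0 0 0 1 1 1 1]
 [0 0 0 0 0 0 0 0 0 0 0 0 1 1 1 1]
 [0 0 0 0 0 0 0 0 0 0 0 0 0 1 1 1]
 [0 0 0 0 0 0 0 0 0 0 0 0 0 1 1 1]
 [0 0 0 0 0 0 0 0 0 0 0 1 1 0 1 1]
 [0 0 0 0 0 0 0 0 0 0 0 1 1 0 1 1]
 [0 0 0 0 0 0 0 0 0 0 0 1 1 0 1 1]
 [0 0 0 0 0 0 0 0 0 0 0 1 1 0 1 1]
 [0 0 0 0 0 0 0 0 0 0 0 1 1 0 1 1]
 [0 0 0 0 0 0 0 0 0 0 0 1 1 0 1 1]
 [0 0 0 0 0 0 0 0 0 0 0 1 1 0 1 1]
 [0 0 0 0 0 0 0 0 0 0 0 1 1 0 1 1]
 [0 0 0 0 0 0 0 0 0 0 0 1 1 0 1 1]
 [0 0 0 0 0 0 0 0 0 0 0 1 1 0 1 1]
 [0 0 0 0 0 0 0 0 0 0 0 1 1 0 1 1]
 [0 0 0 0 0 0 0 0 0 0 0 1 1 1 0 1]
 [0 0 0 0 0 0 0 0 0 0 0 0 1 1 0 1]
 [0 0 0 0 0 0 0 0 0 0 0 0 1 1 0 1]
 [0 0 0 0 0 0 0 0 0 0 0 0 1 1 0 1]
 [0 0 0 0 0 0 0 0 0 0 0 0 1 1 0 1]]
11.05 0.39834952867433826 [-0.87203061  0.28944195  0.41069762]
```

The handle is 94.7 mm from the collar centre (95 when shut). The catch's own pixels match its rest pose; the only differences are where the white gate used to be.

```bash
python3 -c "
from rig import env
env.close_job()"
```

```text
the job is handed in; nothing more can be done
```

The round-mouthed chute's gate is shut with its catch sprung in behind it, and I handed the job in at about 11 s. I pushed the handle with the shut gripper until the force rose to about 28 N with no more travel, then backed off and moved clear.

**Last checks**
- **Gate:** the handle measured about 94.7 mm from the collar centre; fully shut is 95 mm.
- **Catch:** its pixels matched its rest position at the start.
- **Square chute:** no pixel of it differed noticeably from the first picture.
- **Arm:** clear of everything, with the wrist force near zero.

**What disagreed**
- **Fingertips:** the first push passed over the handle without touching it. Two camera views put the real fingertips about 28 mm behind the reported TCP, not 14 mm ahead as stated. I lowered the tool by about 42 mm in all and pushed again.
- **Starting position:** the handle began about 6 mm further in than fully out (90 mm) would put it. It made no difference to the push.

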